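Clear the spilled sugar off the drinks counter

TASK

Clear up the drinks niche after coffee: put every espresso cup left on the bar module upright on the turntable, slide the cover of the waste well fully open to its stop, and sweep all the spilled sugar lumps into the well with the crumb brush, never touching the sugar with the gripper. Then stand the brush back in its tray, slide the cover fully shut and leave everything else as it stands.

Things in the scene. Friction and masses are not known exactly. Their poses are not given: they have to be found in the camera images.
- bar_module: Fixed mahogany bar module, 200 mm deep (x) by 535 mm long (y), flat counter 65 mm above the worktop. Origin: centre of its underside. Inside, 180 mm wide (x -0.090 to 0.090), along its y: sweeping lane 0.2575 to 0.0175, open waste well 0.0175 to -0.1075, cover deck -0.1075 to -0.2575. A lip 10 mm wide, 14 mm high runs round the outer edge; none between lane and well.
- well (a point): Middle of the floor of the steel-lined waste well in the module, 6 mm above the worktop (59 mm below the counter). The well is 180 mm (x) by 125 mm (y); hidden when the cover is shut. The point's axes are the module's.
- cover (a joint): Slide of the well's metal cover, along the module's y, just above the counter. 0 = shut at its stop (well covered); grows as it slides to the module's -y end over the deck; 0.135 = open at its stop (well clear). Stays where left; about 2.5 N friction. Cover 174 mm (x) by 139 mm (y) by 8 mm, its top 74.5 mm above the worktop. Anything standing on the deck is in its way.
- cover_knob (a point): Grip point of the cover's brass knob: upright cylinder, 20 mm diameter, 32 mm high, in the middle of the cover's top, from 74.5 to 106.5 mm above the worktop; this point is 90.5 mm above it. In the module's frame it lies at x = 0, y = -0.045 minus the joint value.
- platter_top (a point): Centre of the top face of the turntable's round platter, 30 mm above the worktop. Platter radius 150 mm with a rim 4 mm wide and 6 mm high; it spins freely about the vertical through this point. The ice bucket and the ashtray stand on it.
- bucket_c (a point): Centre of the glass ice bucket with clipped-on steel lid, on the turntable: round, 115 mm across, 150 mm high over the knob; this point is 70 mm above its underside. Leave it be.
- ashtray_c (a point): Centre of the crystal ashtray on the turntable: round, 80 mm across, 28 mm high; this point is 13 mm above its underside. Leave it be.
- brush_rest: Fixed shallow brass tray, the crumb brush's place: 60 mm (its x) by 170 mm (its y), walls 12 mm high and 4 mm thick, floor 4 mm above the worktop. Origin at the centre of its underside.
- brush_c (a point): Centre of the crumb brush, 45 mm above its underside. Axes: x thickness, y length, z up when it stands on its bristles. Firm ivory bristle block 28 (x) by 138 (y) mm, 0 to 30 mm high; wooden back 30 by 145 mm, 30 to 44 mm; wooden grip 22 mm thick (x), 70 mm long (y), 44 to 90 mm high. About 150 g. Starts standing in its tray, lengthwise along the tray's y.
- lump1_c (a point): Centre of sugar lump 1: off-white block 24 by 22 by 20 mm (20 mm high as it first lies on the lane), 12 g. Three to six lumps are present; the rest are absent (None).
- lump2_c (a point): Centre of sugar lump 2: off-white block 24 by 22 by 20 mm (20 mm high as it first lies on the lane), 12 g. Three to six lumps are present; the rest are absent (None).
- lump3_c (a point): Centre of sugar lump 3: off-white block 24 by 22 by 20 mm (20 mm high as it first lies on the lane), 12 g. Three to six lumps are present; the rest are absent (None).
- lump4_c (a point): Centre of sugar lump 4: off-white block 24 by 22 by 20 mm (20 mm high as it first lies on the lane), 12 g. Three to six lumps are present; the rest are absent (None).
- lump5_c (a point): Centre of sugar lump 5: off-white block 24 by 22 by 20 mm (20 mm high as it first lies on the lane), 12 g. Three to six lumps are present; the rest are absent (None).
- lump6_c (a point): Centre of sugar lump 6: off-white block 24 by 22 by 20 mm (20 mm high as it first lies on the lane), 12 g. Three to six lumps are present; the rest are absent (None).
- cup1_c (a point): Centre of espresso cup 1: white ceramic, no handle, 60 mm across the rim, 42 mm across the foot (56 mm across at 14 mm up), 58 mm high, 120 g; this point is 29 mm above its underside. It starts upright on the module's counter, on the deck or at the lane's end away from the well. Two or three cups are present; an absent one gives None.
- cup2_c (a point): Centre of espresso cup 2: white ceramic, no handle, 60 mm across the rim, 42 mm across the foot (56 mm across at 14 mm up), 58 mm high, 120 g; this point is 29 mm above its underside. It starts upright on the module's counter, on the deck or at the lane's end away from the well. Two or three cups are present; an absent one gives None.
- cup3_c (a point): Centre of espresso cup 3: white ceramic, no handle, 60 mm across the rim, 42 mm across the foot (56 mm across at 14 mm up), 58 mm high, 120 g; this point is 29 mm above its underside. It starts upright on the module's counter, on the deck or at the lane's end away from the well. Two or three cups are present; an absent one gives None.
- tongs: Stainless tongs lying on the worktop behind the module, 160 mm long, 12 mm high. Bystander. Origin at the centre of the underside.
- tumbler1: Glass tumbler, 78 mm across, 85 mm high. Bystander. Origin under its centre.
- tumbler2: Glass tumbler, 78 mm across, 85 mm high. Bystander. Origin under its centre.
- sugar_bowl: Blue lidded sugar bowl, 100 mm across, 95 mm high. Bystander. Origin under its centre.

How it is judged:
On the way, in this order (a step that is already met when the one before it is completed fails the run):
1. the cover of the waste well is slid fully open to its stop (value of joint cover above 0.128 m), for 0.2 s.
2. all the sugar lumps are in the waste well (z of each of lump1_c, lump2_c, lump3_c, lump4_c, lump5_c, lump6_c in the frame of bar_module below 0.05 m and x of lump1_c in the frame of bar_module between -0.092 and 0.092 m and y of lump1_c in the frame of bar_module between -0.11 and 0.02 m and x of lump2_c in the frame of bar_module between -0.092 and 0.092 m and y of lump2_c in the frame of bar_module between -0.11 and 0.02 m and x of lump3_c in the frame of bar_module between -0.092 and 0.092 m and y of lump3_c in the frame of bar_module between -0.11 and 0.02 m and x of lump4_c in the frame of bar_module between -0.092 and 0.092 m and y of lump4_c in the frame of bar_module between -0.11 and 0.02 m and x of lump5_c in the frame of bar_module between -0.092 and 0.092 m and y of lump5_c in the frame of bar_module between -0.11 and 0.02 m and x of lump6_c in the frame of bar_module between -0.092 and 0.092 m and y of lump6_c in the frame of bar_module between -0.11 and 0.02 m), for 0.2 s.
At the end, for the whole second after the job is handed in: Cover within 6 mm of shut; every lump in the well, centre under 50 mm above the worktop; every cup upright (0.15 rad) on the platter, centre within 125 mm of its centre; brush upright on its bristles in its tray, within 16 mm across and 18 mm along of the middle; cups and brush at rest (all of step 2 and value of joint cover below 0.006 m and horizontal distance between each of cup1_c, cup2_c, cup3_c and platter_top below 0.125 m and z of cup1_c in the frame of platter_top between 0.022 and 0.036 m and angle between each of cup1_c, cup2_c, cup3_c's own z axis and vertical below 0.15 rad and z of cup2_c in the frame of platter_top between 0.022 and 0.036 m and z of cup3_c in the frame of platter_top between 0.022 and 0.036 m and z of brush_c in the frame of brush_rest between 0.042 and 0.056 m and x of brush_c in the frame of brush_rest between -0.016 and 0.016 m and y of brush_c in the frame of brush_rest between -0.018 and 0.018 m and angle between brush_c's own z axis and vertical below 0.12 rad and linear speed of each of cup1, cup2, cup3, brush below 0.03 m/s); the robot touches nothing.
It fails at once if the gripper or arm touches a sugar lump (contact force between any of the fingers, the arm and lump1 above 0.3 N or contact force between any of the fingers, the arm and lump2 above 0.3 N or contact force between any of the fingers, the arm and lump3 above 0.3 N or contact force between any of the fingers, the arm and lump4 above 0.3 N or contact force between any of the fingers, the arm and lump5 above 0.3 N or contact force between any of the fingers, the arm and lump6 above 0.3 N).
It fails at once if a bystander on the worktop is pushed more than 50 mm (distance of any of tongs, tumbler1, tumbler2, sugar_bowl from where it was at the start of the episode above 0.05 m).
It fails at once if the ice bucket or the ashtray is tipped (angle between any of bucket_c, ashtray_c's own z axis and vertical above 0.35 rad).
Of lump1, lump2, lump3, lump4, lump5, lump6 only 3 to 6 are there at a start; the rules pass over those that are not, and their reading is None.
Of cup1, cup2, cup3 only 2 to 3 are there at a start; the rules pass over those that are not, and their reading is None.
At some moment in a run one of lump1, lump2, lump3, lump4, lump5, lump6 may be knocked a few centimetres aside while the robot is not near it.
It also fails if it takes over 208 s, if anything falls off the work surface, if the arm or the gripper's body presses on something with over 40 N, if the wrist force passes 120 N, or if a joint passes its speed limit or range.

ROBOT

A 6-joint arm with a two-finger parallel gripper is mounted at the origin on the work surface. World frame = base frame: x ahead of the robot, y to its left, z up, the work surface at z = 0. Lengths are in m, angles in rad, forces in N, time in s.
With the tool pointing down it reaches from about 0.35 to 0.775 m from the base axis. Payload 7.3 kg.
Tool frame: the origin (TCP) lies at the centre of the arm's flange, where the gripper is bolted on; the fingertips stand 178 mm ahead of it and the grasp point (between the pads) lies 159 mm ahead of it; z points along the fingers, y is the line along which they close (so a half turn about z gives the same grasp; the last joint's range is limited). The gripper opens to 92 mm and grips with 3 to 60 N. Pads are 19 mm wide; open, the fingers measure 130 mm over their backs; the gripper's body (75 mm by 190 mm) begins 47 mm behind the grasp point.
Start: joints at [1.166, 0.342, 1.524, -0, 1.275, -0.146], TCP at [0.134, 0.508, 0.405] pointing down, gripper open.
Joint ranges: [-2.53, 2.53], [-0.77, 2.02], [0.04, 2.7], [-1, 4.14], [0.28, 2.66], [-3.11, 3.11]. Speed limits (rad/s): [2.57, 2.57, 3.14, 3.14, 3.14, 3.14].

INTERFACE

Orientations are given as [roll, pitch, yaw] about the fixed x, y, z axes, in that order (R = Rz(yaw) Ry(pitch) Rx(roll)).
In Python, from cell import telemetry, vision, ticket gives the robot as it stands.
- The arm moves only by the shell command python3 -m crank 'ROWS' [FORCE]. ROWS is JSON, a list of rows, each a list of 5 numbers: the gripper command: -1 is shut, 1 is fully open, values between are in proportion, then the shift along the tool's x, y, z in mm, then the turn about the tool's z in rad. In form: [[fingers, dx, dy, dz, roll], ...]. A call has 1 to 12 rows; each row is the pose to reach, as a shift and turn from the pose commanded when the call began, along the tool's axes at that moment; what a row does not reach only later rows make up. A row lasts 1/12 s, in which the tool goes at most 41.7 mm and 7.16 degrees, less where a joint would pass 70% of its speed; a pose out of reach is approached as far as the arm can. A call with a gripper value outside its range is refused whole. The fingers move at their own pace and stop on an object; FORCE is the grip in N (left out, the last holds). Time passes only in rows, so rows that repeat a pose let the fingers close. It gives the time, the measured TCP pose, the force, the opening and the grip force at its end, in the units of the state.
- telemetry.observe(): the state, without advancing time (a new reading comes with each control period).
- vision.read_camera(name): name is "side" or "top"; returns (picture, depth): 384x512x3 uint8, red, green, blue; 384x512 float32, m along the optical axis (not along the pixel's ray), 0 where there is no reading.
- vision.get_calibration(name): a dict with "camera_matrix" (3x3 intrinsics, pixels), "dist" ([k1, k2, p1, p2, k3] as OpenCV has them; the pictures are not rectified), "rvec" (rotation vector, rad) and "tvec" (3), from world to camera coordinates, as OpenCV has them. Camera axes: x right, y down, z forward; pixel columns grow to the right and rows downward; lengths in m; the calibration is good to about 2 mm. A picture is of the moment at which its call begins. get_calibration takes no time and is no camera call.
- ticket.hand_in(): hands the job in; it is judged then, once.
The state is a dict: "time": time; "qpos": joint angles; "qvel": joint speeds; "joint_efforts": joint torques, N m; "tool_pos": TCP position; "tool_rot": TCP orientation; "contact_force": force on the tool from outside, world axes, zero at the start; "torque": the same for the moment, N m; "opening": finger opening in m; "grip_force": force on a finger pad.
Only numpy, scipy, OpenCV 4.12 (cv2) and the standard library are available. Lean on these libraries where they do the work, as an engineer would, in place of code of your own. Each camera call takes 0.05 s, during which the arm holds its last target. There are 200 camera calls.

## Working session

There is one attempt and no reset: what is moved stays moved. The work goes in short steps, Python scripts to look and compute and a shell command to move; the robot and the scene stay as the last step left them, time stands still between calls to the robot, and variables do not carry over. Pictures are saved under pics/ and viewed, at most 14 in all, crops included, and the job is handed in when it is done.

```bash
mkdir -p pics; ls
cat > h.py <<'E'
import numpy as np, cv2
from cell import telemetry, vision, ticket
def cam(n):
    im,d=vision.read_camera(n); c=vision.get_calibration(n)
    return im,d,np.array(c["camera_matrix"],float),np.array(c["dist"],float),np.array(c["rvec"],float),np.array(c["tvec"],float)
def onplane(px,C,z):
    im,d,K,D,rv,t=C; R=cv2.Rodrigues(rv)[0]
    p=cv2.undistortPoints(np.array(px,float).reshape(-1,1,2),K,D).reshape(-1,2)
    r=np.c_[p,np.ones(len(p))]@R; o=-R.T@t.reshape(3)
    return o+r*((z-o[2])/r[:,2])[:,None]
def cloud(C):
    im,d,K,D,rv,t=C; R=cv2.Rodrigues(rv)[0]; h,w=d.shape
    u,v=np.meshgrid(np.arange(w),np.arange(h))
    p=cv2.undistortPoints(np.stack([u,v],-1).reshape(-1,1,2).astype(float),K,D).reshape(-1,2)
    P=(np.c_[p,np.ones(len(p))]*d.reshape(-1,1)-t.reshape(3))@R
    P[d.reshape(-1)==0]=np.nan
    return P.reshape(h,w,3)
E
python3 - <<'E'
from h import *
s=telemetry.observe(); print({k:np.round(v,3) for k,v in s.items()})
for n in("top","side"):
    C=cam(n); cv2.imwrite(f"pics/{n}0.png",C[0][:,:,::-1]); np.save(n+"0.npy",cloud(C))
    R=cv2.Rodrigues(C[4])[0]; print(n,-R.T@C[5].reshape(3),C[2][0,0])
E
```

```text
pics
{'time': np.float64(0.0), 'qpos': array([ 1.166,  0.343,  1.525,  0.   ,  1.275, -0.146]), 'qvel': array([-0.002, -0.   ,  0.001, -0.001,  0.003,  0.   ]), 'joint_efforts': array([ 1.0000e-03, -4.3125e+01, -2.4422e+01,  7.2000e-02,  5.6000e-02,
       -0.0000e+00]), 'tool_pos': array([0.134, 0.507, 0.404]), 'tool_rot': array([-3.14 , -0.   ,  2.883]), 'contact_force': array([-0.434,  0.098, -0.733]), 'torque': array([0.023, 0.026, 0.034]), 'grip_force': np.float64(0.0), 'opening': np.float64(0.092)}
top [0.41089586 0.0180686  1.08719568] 419.7076929473837
side [0.20044596 0.44530856 0.86824876] 394.92987811831205
```

View pics/top0.png

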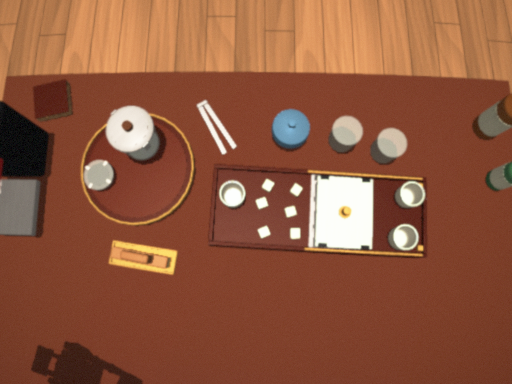

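View pics/side0.png

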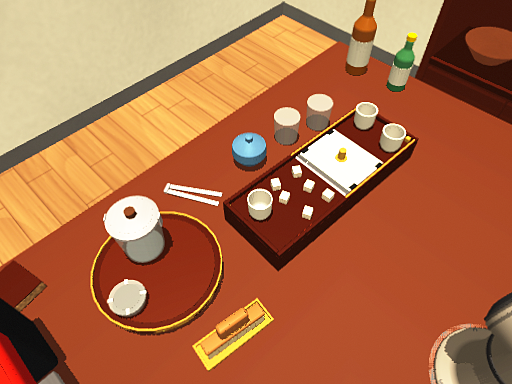

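The top view shows 3 cups at (232,193), (409,195) and (404,238), plus six lumps between (262,185) and (296,233). The cover knob is at (346,212), the platter near (137,168), the brush tray at (143,257) and the ashtray at (99,175). Next I'll turn these into positions.

```bash
cat > meas.py <<'E'
from h import *
def module(C,P):
    u8=((P[...,2]>.06)&(P[...,2]<.09)).astype(np.uint8)
    return u8
def blobs(mask,C,z,amin=20):
    n,l,st,ce=cv2.connectedComponentsWithStats(mask.astype(np.uint8))
    return [(ce[i],st[i,4],onplane([ce[i]],C,z)[0]) for i in range(1,n) if st[i,4]>=amin]
E
python3 - <<'E'
from meas import *
C=cam("top");P=cloud(C);im=C[0];hsv=cv2.cvtColor(im,cv2.COLOR_RGB2HSV)
m=module(C,P)
n,l,st,ce=cv2.connectedComponentsWithStats(m)
i=1+np.argmax(st[1:,4]); print(st[i])
pts=P[l==i][:,:2]; r=cv2.minAreaRect((pts*1000).astype(np.float32)); print("module",r,cv2.boxPoints(r))
h=lambda v,u:np.round(P[v,u],3)
print("cover/knob",h(200,330),h(212,346),"lane",h(215,240),"platter",h(200,130),"table",h(320,250))
white=(hsv[...,1]<70)&(hsv[...,2]>150)
print("white");[print(np.round(a),b,np.round(p,3)) for a,b,p in blobs(white,C,.085)]
yel=(hsv[...,0]>18)&(hsv[...,0]<32)&(hsv[...,1]>130)&(hsv[...,2]>130)
print("yellow");[print(np.round(a),b,np.round(p,3)) for a,b,p in blobs(yel,C,.016)]
n,l,st,ce=cv2.connectedComponentsWithStats(yel.astype(np.uint8))
for z,k in((.036,(60,100,140,150)),(.016,(100,235,85,45))):
    x,y,w,hh=k; vv,uu=np.nonzero(yel[y:y+hh,x:x+w]); q=onplane(np.c_[uu+x,vv+y],C,z)[:,:2].astype(np.float32)*1000
    print(cv2.minEnclosingCircle(q),cv2.minAreaRect(q))
# high things
for nm,lo,hi in(("bucket",.13,.2),("cups",.115,.13),("knob/cups",.098,.112),("brush grip",.08,.1)):
    mk=(P[...,2]>lo)&(P[...,2]<hi); print(nm)
    n,l,st,ce=cv2.connectedComponentsWithStats(mk.astype(np.uint8))
    for i in range(1,n):
        if st[i,4]>=12:
            q=P[l==i]; print(np.round(ce[i]),st[i,4],np.round(np.nanmean(q,0),3),np.round((np.max(q,0)+np.min(q,0))/2,3),np.round(np.ptp(q,0),3))
E
```

```text
[  208   164   219    94 15339]
module ((546.5410766601562, -153.25112915039062), (535.1912841796875, 201.2088165283203), 86.918212890625) [[ 431.69583 -415.05115]
 [ 632.6137  -425.8684 ]
 [ 661.38635  108.54889]
 [ 460.46844  119.36615]]
cover/knob [ 0.572 -0.179  0.074] [ 0.539 -0.211  0.103] lane [0.534 0.042 0.068] platter [0.574 0.327 0.031] table [ 0.275  0.015 -0.003]
white
[215. 126.] 627 [0.755 0.107 0.085]
[129. 129.] 1653 [0.749 0.325 0.085]
[347. 130.] 666 [ 0.749 -0.225  0.085]
[392. 142.] 653 [ 0.719 -0.338  0.085]
[ 98. 174.] 693 [0.63  0.398 0.085]
[341. 212.] 4276 [ 0.541 -0.202  0.085]
[268. 185.] 104 [ 0.607 -0.025  0.085]
[232. 193.] 512 [0.585 0.061 0.085]
[411. 194.] 391 [ 0.587 -0.379  0.085]
[296. 189.] 102 [ 0.596 -0.093  0.085]
[261. 203.] 107 [ 0.563 -0.01   0.085]
[290. 211.] 105 [ 0.543 -0.079  0.085]
[404. 237.] 426 [ 0.482 -0.357  0.085]
[264. 232.] 111 [ 0.493 -0.015  0.085]
[295. 233.] 113 [ 0.49  -0.09   0.085]
yellow
[345. 211.] 59 [ 0.553 -0.228  0.016]
[147. 257.] 654 [0.431 0.279 0.016]
((524.1759033203125, 272.25701904296875), 107.1345138549804
[... 3570 characters left out ...]
-0.016  0.084] [ 0.493 -0.015  0.084] [0.027 0.026 0.008]
[408. 236.] 80 [ 0.484 -0.364  0.091] [ 0.48  -0.357  0.09 ] [0.048 0.029 0.02 ]
[295. 233.] 80 [ 0.49  -0.09   0.084] [ 0.489 -0.09   0.084] [0.022 0.02  0.008]
[391. 239.] 50 [ 0.476 -0.321  0.09 ] [ 0.479 -0.326  0.091] [0.048 0.021 0.019]
[316. 249.] 12 [ 0.453 -0.142  0.081] [ 0.454 -0.142  0.081] [0.007 0.012 0.002]
[330. 250.] 13 [ 0.451 -0.175  0.081] [ 0.45  -0.174  0.081] [0.005 0.017 0.003]
[343. 251.] 17 [ 0.449 -0.207  0.081] [ 0.449 -0.206  0.082] [0.007 0.019 0.004]
[134. 257.] 270 [0.428 0.292 0.091] [0.429 0.293 0.089] [0.03  0.07  0.016]
[406. 254.] 26 [ 0.441 -0.362  0.081] [ 0.441 -0.363  0.082] [0.007 0.043 0.004]
```

```bash
cat > go.py <<'E'
import sys
from h import *
def go(x,y,z,yaw):
    "tool-frame shift (mm) and roll to bring grasp point to x,y,z with yaw"
    s=telemetry.observe(); R=cv2.Rodrigues(np.zeros(3))[0]
    r,p,w=s["tool_rot"]; from scipy.spatial.transform import Rotation as Q
    R=Q.from_euler("xyz",[r,p,w]).as_matrix(); g=s["tool_pos"]+np.array([0,0,-.159])
    d=R.T@(np.array([x,y,z])-g)*1000; a=(w-yaw+np.pi)%(2*np.pi)-np.pi
    print("t%.1f"%s["time"],"shift",np.round(d,1),"roll",round(a,3),"q6",round(s["qpos"][5],2),"q6end~",round(s["qpos"][5]+a,2),"F",np.round(s["contact_force"],1),"open",round(float(s["opening"]),4))
if __name__=="__main__": go(*map(float,sys.argv[1:]))
E
python3 - <<'E'
from h import *
P=np.load("top0.npy");S=np.load("side0.npy")
from scipy.optimize import least_squares
for nm,A in(("top",P),("side",S)):
    m=(A[...,2]>.02)&(A[...,2]<.045)&(A[...,1]>.1)&(A[...,1]<.55)&(A[...,0]>.45)
    l=cv2.connectedComponentsWithStats(m.astype(np.uint8)); i=1+np.argmax(l[2][1:,4]); q=A[l[1]==i][:,:2]
    print(nm,cv2.minEnclosingCircle((q*1000).astype(np.float32)))
    g=A[(A[...,2]>.08)&(A[...,2]<.1)&(abs(A[...,1]-.293)<.06)&(abs(A[...,0]-.429)<.06)][:,:2]
    print("grip",cv2.minAreaRect((g*1000).astype(np.float32)))
    g=A[(A[...,2]>.006)&(A[...,2]<.1)&(abs(A[...,1]-.293)<.11)&(abs(A[...,0]-.43)<.06)][:,:2]
    print("tray",cv2.minAreaRect((g*1000).astype(np.float32)))
    m=(A[...,2]>.045)&(A[...,2]<.062)&(A[...,1]>.3)&(A[...,1]<.55)&(A[...,0]>.5)&(A[...,0]<.7); g=A[m][:,:2]
    print("ash",cv2.minEnclosingCircle((g*1000).astype(np.float32)))
    m=(A[...,2]>.1)&(A[...,2]<.19)&(A[...,1]>.2)&(A[...,1]<.42)&(A[...,0]>.63)&(A[...,0]<.81); g=A[m][:,:2]
    print("bucket",cv2.minEnclosingCircle((g*1000).astype(np.float32)))
E
python3 go.py 0.582 -0.367 0.245 3.088
```

```text
top ((661.232666015625, 315.90069580078125), 150.8780975341797)
grip ((428.5409240722656, 292.9916687011719), (70.60523223876953, 22.740110397338867), 80.4463119506836)
tray ((423.9736022949219, 293.49200439453125), (172.43682861328125, 72.55315399169922), 82.29167175292969)
ash ((646.6976318359375, 371.4661865234375), 78.31935119628906)
bucket ((724.4810791015625, 304.06817626953125), 60.411766052246094)
side ((661.2967529296875, 318.7986145019531), 151.02072143554688)
grip ((428.9043884277344, 294.75457763671875), (68.79385375976562, 22.21302032470703), 80.01997375488281)
tray ((429.88421630859375, 293.6378173828125), (169.6973876953125, 62.02720260620117), 81.92167663574219)
ash ((648.9579467773438, 372.4369812011719), 78.12306213378906)
bucket ((724.1548461914062, 307.1166076660156), 60.160945892333984)
t0.1 shift [-656.6 -730.7    0.9] roll -0.205 q6 -0.15 q6end~ -0.35 F [ 0.6 -0.7  0.2] open 0.0917
```

```bash
python3 go.py 0.5 0.1 0.245 1.4
```

```text
t0.1 shift [-457.8 -300.3    0.5] roll 1.483 q6 -0.15 q6end~ 1.34 F [ 0.6 -0.7  0.2] open 0.0917
```

```bash
python3 -m crank '[[1,-458,-300,0,1.48],[1,-458,-300,0,1.48],[1,-458,-300,0,1.48],[1,-458,-300,0,1.48],[1,-458,-300,0,1.48],[1,-458,-300,0,1.48],[1,-458,-300,0,1.48],[1,-458,-300,0,1.48],[1,-458,-300,0,1.48],[1,-458,-300,0,1.48],[1,-458,-300,0,1.48],[1,-458,-300,0,1.48]]' 15; python3 go.py 0.582 -0.367 0.2 -0.054
```

```text
time: 1.15
tool_pos: [0.4695, 0.1337, 0.4047]
tool_rot: [-3.141, -0.0, 1.396]
contact_force: [0.4, 1.1, -0.1]
opening: 0.0918
grip_force: 0.0
t1.1 shift [-473.6  197.8   45.5] roll 1.45 q6 0.29 q6end~ 1.74 F [ 0.4  1.1 -0.1] open 0.0918
```

```bash
python3 -m crank '[[1,-474,198,45,1.45],[1,-474,198,45,1.45],[1,-474,198,45,1.45],[1,-474,198,45,1.45],[1,-474,198,45,1.45],[1,-474,198,45,1.45],[1,-474,198,45,1.45],[1,-474,198,45,1.45],[1,-474,198,45,1.45],[1,-474,198,45,1.45],[1,-474,198,45,1.45],[1,-474,198,45,1.45]]' 15; python3 -m crank '[[1,0,0,0,0],[1,0,0,0,0],[1,0,0,0,0]]'; python3 go.py 0.582 -0.367 0.108 -0.054
```

```text
time: 2.15
tool_pos: [0.5809, -0.3517, 0.3604]
tool_rot: [-3.141, 0.001, -0.054]
contact_force: [1.6, 0.3, 0.2]
opening: 0.0918
grip_force: 0.0
time: 2.4
tool_pos: [0.5808, -0.3495, 0.3602]
tool_rot: [-3.14, 0.001, -0.047]
contact_force: [0.5, 0.6, -0.2]
opening: 0.0917
grip_force: 0.0
t2.4 shift [ 2.1 17.6 93.2] roll 0.007 q6 0.96 q6end~ 0.97 F [ 0.5  0.6 -0.2] open 0.0917
```

```bash
python3 -m crank '[[1,2,17.6,5,0],[1,2,17.6,35,0],[1,2,17.6,70,0],[1,2,17.6,93,0],[1,2,17.6,93,0],[1,2,17.6,93,0],[-1,2,17.6,93,0],[-1,2,17.6,93,0],[-1,2,17.6,93,0],[-1,2,17.6,93,0],[-1,2,17.6,93,0],[-1,2,17.6,93,0]]' 15;python3 -m crank '[[-1,0,0,0,0],[-1,0,0,0,0],[-1,0,0,-40,0],[-1,0,0,-80,0],[-1,0,0,-120,0],[-1,0,0,-140,0],[-1,0,0,-140,0]]';python3 go.py 0.6 0.0 0.248 0.4
```

```text
time: 3.4
tool_pos: [0.5822, -0.3675, 0.2688]
tool_rot: [3.141, -0.001, -0.047]
contact_force: [0.4, -0.1, 2.2]
opening: 0.0587
grip_force: 15.0
time: 3.98
tool_pos: [0.5824, -0.3674, 0.4144]
tool_rot: [3.136, -0.008, -0.047]
contact_force: [1.2, -0.1, -1.1]
opening: 0.0589
grip_force: 15.0
t4.0 shift [ 2.000e-01 -3.678e+02  5.200e+00] roll -0.447 q6 0.94 q6end~ 0.5 F [ 1.2 -0.1 -1.1] open 0.0589
```

```bash
python3 -m crank '[[-1,0,-20,5,-0.1],[-1,0,-60,5,-0.2],[-1,0,-100,5,-0.3],[-1,0,-140,5,-0.44],[-1,0,-180,5,-0.44],[-1,0,-220,5,-0.44],[-1,0,-260,5,-0.44],[-1,0,-300,5,-0.44],[-1,0,-340,5,-0.44],[-1,0,-360,5,-0.44],[-1,0,-368,5,-0.44],[-1,0,-368,5,-0.44]]';python3 go.py 0.644 0.219 0.245 0.82
```

```text
time: 4.98
tool_pos: [0.5993, 0.0022, 0.4017]
tool_rot: [-3.14, 0.002, 0.396]
contact_force: [0.2, -0.3, -2.0]
opening: 0.0588
grip_force: 15.0
t5.0 shift [ 124.8 -182.8   -2.3] roll -0.424 q6 1.05 q6end~ 0.63 F [ 0.2 -0.3 -2. ] open 0.0588
```

```bash
echo
python3 -m crank '[[-1,20,-30,-2,-0.1],[-1,42,-60,-2,-0.2],[-1,63,-90,-2,-0.3],[-1,84,-120,-2,-0.42],[-1,104,-150,-2,-0.42],[-1,118,-173,-2,-0.42],[-1,125,-183,-2,-0.42],[-1,125,-183,-2,-0.42],[-1,125,-183,-2,-0.42],[-1,125,-183,-2,-0.42]]';python3 go.py 0.644 0.219 0.077 0.82
```

```text
time: 5.82
tool_pos: [0.6454, 0.215, 0.4046]
tool_rot: [3.142, 0.001, 0.811]
contact_force: [0.1, -0.1, -2.0]
opening: 0.0589
grip_force: 15.0
t5.8 shift [  2.2  -3.7 168.6] roll -0.009 q6 0.97 q6end~ 0.96 F [ 0.1 -0.1 -2. ] open 0.0589
```

```bash
python3 -m crank '[[-1,2,-3.7,35,0],[-1,2,-3.7,75,0],[-1,2,-3.7,115,0],[-1,2,-3.7,145,0],[-1,2,-3.7,160,0],[-1,2,-3.7,166,0],[-1,2,-3.7,168.5,0],[-1,2,-3.7,168.5,0],[-1,2,-3.7,168.5,0]]';python3 -m crank '[[-0.2,0,0,0,0],[0.1,0,0,0,0],[0.35,0,0,0,0],[0.6,0,0,0,0],[0.6,0,0,0,0],[0.6,0,0,0,0],[0.6,0,0,-30,0],[0.6,0,0,-70,0],[0.6,0,0,-110,0],[0.6,0,0,-150,0],[1,0,0,-168,0],[1,0,0,-168,0]]';python3 go.py 0.56 -0.1 0.245 0.3
```

```text
time: 6.57
tool_pos: [0.6443, 0.2207, 0.2386]
tool_rot: [3.14, -0.003, 0.812]
contact_force: [0.5, -0.5, -0.8]
opening: 0.0587
grip_force: 15.0
time: 7.57
tool_pos: [0.6439, 0.2214, 0.4115]
tool_rot: [3.135, -0.01, 0.813]
contact_force: [-0.3, -0.8, -0.2]
opening: 0.0823
grip_force: 0.0
t7.6 shift [-291.1  159.9    5.7] roll 0.513 q6 0.98 q6end~ 1.49 F [-0.3 -0.8 -0.2] open 0.0823
```

```bash
python3 go.py 0.481 -0.347 0.2 -0.054; python3 -m crank '[[1,-291,160,5,0.51],[1,-291,160,5,0.51],[1,-291,160,5,0.51],[1,-291,160,5,0.51],[1,-291,160,5,0.51],[1,-291,160,5,0.51],[1,-291,160,5,0.51],[1,-291,160,5,0.51],[1,-291,160,5,0.51]]'; python3 go.py 0.481 -0.347 0.2 -0.054
```

```text
t7.6 shift [-525.3  272.1   49.2] roll 0.867 q6 0.98 q6end~ 1.84 F [-0.3 -0.8 -0.2] open 0.0823
time: 8.32
tool_pos: [0.5581, -0.1062, 0.3986]
tool_rot: [3.14, 0.003, 0.296]
contact_force: [0.5, -0.3, 0.2]
opening: 0.0918
grip_force: 0.0
t8.3 shift [-143.9  207.7   40.3] roll 0.35 q6 0.95 q6end~ 1.3 F [ 0.5 -0.3  0.2] open 0.0918
```

```bash
python3 -m crank '[[1,-144,208,20,0.35],[1,-144,208,20,0.35],[1,-144,208,30,0.35],[1,-144,208,30,0.35],[1,-144,208,40,0.35],[1,-144,208,40,0.35],[1,-144,208,40,0.35],[1,-144,208,40,0.35],[1,-144,208,40,0.35],[1,-144,208,40,0.35]]'; python3 go.py 0.481 -0.347 0.109 -0.054
```

```text
time: 9.15
tool_pos: [0.485, -0.3401, 0.3596]
tool_rot: [-3.141, -0.0, -0.046]
contact_force: [0.1, -0.3, -0.6]
opening: 0.0917
grip_force: 0.0
t9.2 shift [-3.7  7.1 91.6] roll 0.008 q6 0.88 q6end~ 0.88 F [ 0.1 -0.3 -0.6] open 0.0917
```

```bash
python3 -m crank '[[1,-3.7,7,10,0],[1,-3.7,7,40,0],[1,-3.7,7,70,0],[1,-3.7,7,91,0],[1,-3.7,7,91,0],[1,-3.7,7,91,0],[-1,-3.7,7,91,0],[-1,-3.7,7,91,0],[-1,-3.7,7,91,0],[-1,-3.7,7,91,0],[-1,-3.7,7,91,0],[-1,-3.7,7,91,0]]' 15;python3 -m crank '[[-1,0,0,0,0],[-1,0,0,0,0],[-1,0,0,-40,0],[-1,0,0,-80,0],[-1,0,0,-120,0],[-1,0,0,-137,0],[-1,0,0,-137,0],[-1,0,0,-137,0]]';python3 go.py 0.576 0.262 0.245 -0.054
```

```text
time: 10.15
tool_pos: [0.4804, -0.3483, 0.2691]
tool_rot: [3.141, -0.001, -0.047]
contact_force: [-0.6, 0.6, 3.2]
opening: 0.0577
grip_force: 15.0
time: 10.82
tool_pos: [0.4802, -0.3484, 0.4059]
tool_rot: [3.141, -0.001, -0.047]
contact_force: [-0.3, -0.4, -3.5]
opening: 0.0581
grip_force: 15.0
t10.8 shift [  66.8 -614.2    1.4] roll 0.007 q6 0.86 q6end~ 0.87 F [-0.3 -0.4 -3.5] open 0.0581
```

```bash
python3 -m crank '[[-1,2,-15,0,0],[-1,6,-50,0,0],[-1,10,-90,0,0],[-1,15,-130,0,0],[-1,20,-171,0,0],[-1,25,-212,0,0],[-1,29,-253,0,0],[-1,34,-294,0,0],[-1,38,-335,0,0],[-1,42,-376,0,0],[-1,46,-417,0,0],[-1,50,-458,0,0]]';python3 -m crank '[[-1,4,-40,0,0],[-1,8,-80,0,0],[-1,12,-110,0,0],[-1,16,-140,0,0],[-1,17,-154,0,0],[-1,17,-156,0,0],[-1,17,-156,0,0],[-1,17,-156,0,0]]';python3 go.py 0.576 0.262 0.076 -0.054
```

```text
time: 11.82
tool_pos: [0.551, 0.1095, 0.4032]
tool_rot: [3.141, 0.005, -0.047]
contact_force: [0.5, -1.0, -1.8]
opening: 0.0582
grip_force: 15.0
time: 12.48
tool_pos: [0.576, 0.2609, 0.4045]
tool_rot: [3.14, 0.002, -0.048]
contact_force: [-0.8, 0.4, -0.4]
opening: 0.0584
grip_force: 15.0
t12.5 shift [  0.3  -1.3 169.5] roll 0.006 q6 1.92 q6end~ 1.93 F [-0.8  0.4 -0.4] open 0.0584
```

```bash
python3 -m crank '[[-1,0,0,35,0],[-1,0,0,75,0],[-1,0,0,115,0],[-1,0,0,145,0],[-1,0,0,160,0],[-1,0,0,166,0],[-1,0,0,169,0],[-1,0,0,169,0],[-1,0,0,169,0]]';python3 -m crank '[[-0.2,0,0,0,0],[0.1,0,0,0,0],[0.35,0,0,0,0],[0.6,0,0,0,0],[0.6,0,0,0,0],[0.6,0,0,0,0],[0.6,0,0,-30,0],[0.6,0,0,-70,0],[0.6,0,0,-110,0],[0.6,0,0,-150,0],[1,0,0,-168,0],[1,0,0,-168,0]]';python3 go.py 0.579 0.06 0.19 1.517
```

```text
time: 13.23
tool_pos: [0.5768, 0.2614, 0.2383]
tool_rot: [-3.141, -0.003, -0.048]
contact_force: [-0.8, 0.2, -0.5]
opening: 0.058
grip_force: 15.0
time: 14.23
tool_pos: [0.5766, 0.262, 0.4109]
tool_rot: [-3.138, -0.01, -0.047]
contact_force: [0.6, 0.9, 0.4]
opening: 0.0825
grip_force: 0.0
t14.2 shift [ 11.3 201.9  61.2] roll -1.564 q6 1.92 q6end~ 0.36 F [0.6 0.9 0.4] open 0.0825
```

```bash
python3 -m crank '[[1,11,202,0,-1.56],[1,11,202,0,-1.56],[1,11,202,20,-1.56],[1,11,202,30,-1.56],[1,11,202,40,-1.56],[1,11,202,50,-1.56],[1,11,202,60,-1.56],[1,11,202,60,-1.56],[1,11,202,60,-1.56],[1,11,202,60,-1.56],[1,11,202,60,-1.56],[1,11,202,60,-1.56]]';python3 -m crank '[[1,0,0,0,-0.06],[1,0,0,0,-0.06]]'; python3 go.py 0.579 0.06 0.109 1.517
python3 - <<'E'
from h import *
C=cam("side");cv2.imwrite("pics/s1.png",C[0][:,:,::-1]);A=cloud(C)
for lo,hi,a,b in((.06,.1,.15,.42),(.112,.13,-.02,.12)):
    m=(A[...,2]>lo)&(A[...,2]<hi)&(A[...,1]>a)&(A[...,1]<b)&(A[...,0]>.5)&(A[...,0]<.7)
    n,l,st,ce=cv2.connectedComponentsWithStats(m.astype(np.uint8))
    for i in range(1,n):
        if st[i,4]>15: q=A[l==i]; print(ce[i],np.round((q.max(0)+q.min(0))/2,3),np.round(np.ptp(q,0),3))
E
```

```text
time: 15.23
tool_pos: [0.5774, 0.0594, 0.3433]
tool_rot: [-3.14, 0.0, 1.432]
contact_force: [-0.0, 0.2, 0.2]
opening: 0.0917
grip_force: 0.0
time: 15.4
tool_pos: [0.5774, 0.0595, 0.3434]
tool_rot: [-3.14, 0.0, 1.488]
contact_force: [0.2, 0.4, 0.3]
opening: 0.0917
grip_force: 0.0
t15.4 shift [ 0.6  1.7 75.4] roll -0.029 q6 0.05 q6end~ 0.02 F [0.2 0.4 0.3] open 0.0917
[191.05       234.42368421] [0.646 0.223 0.076] [0.062 0.058 0.031]
[148.40202703 248.38851351] [0.687 0.306 0.08 ] [0.025 0.087 0.039]
[196.51269036 264.95431472] [0.575 0.264 0.075] [0.061 0.058 0.029]
[258.12195122 201.12195122] [0.579 0.064 0.118] [0.059 0.056 0.012]
```

View pics/s1.png

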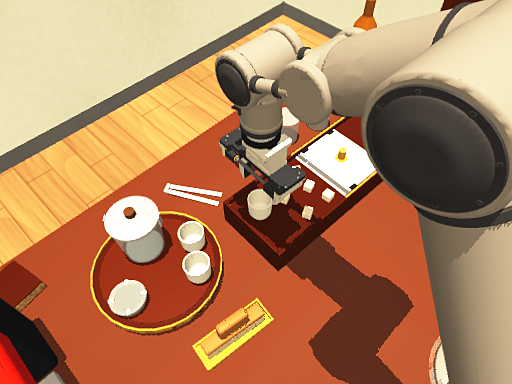

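Two cups stand upright on the platter at (191,236) and (197,266). The gripper is above the third, at (259,205).

```bash
python3 -m crank '[[1,2,2,10,-0.03],[1,2,2,35,-0.03],[1,2,2,60,-0.03],[1,2,2,75,-0.03],[1,2,2,75,-0.03],[1,2,2,75,-0.03],[-1,2,2,75,-0.03],[-1,2,2,75,-0.03],[-1,2,2,75,-0.03],[-1,2,2,75,-0.03],[-1,2,2,75,-0.03],[-1,2,2,75,-0.03]]' 15;python3 -m crank '[[-1,0,0,0,0],[-1,0,0,0,0],[-1,0,0,-40,0],[-1,0,0,-80,0],[-1,0,0,-120,0],[-1,0,0,-137,0],[-1,0,0,-137,0],[-1,0,0,-137,0]]';python3 go.py 0.556 0.342 0.245 1.745
```

```text
time: 16.45
tool_pos: [0.5799, 0.0613, 0.2701]
tool_rot: [3.141, -0.0, 1.515]
contact_force: [-0.9, 0.3, 2.5]
opening: 0.0578
grip_force: 15.0
time: 17.12
tool_pos: [0.5797, 0.0613, 0.4069]
tool_rot: [3.14, -0.0, 1.515]
contact_force: [-0.0, -0.3, -2.1]
opening: 0.0576
grip_force: 15.0
t17.1 shift [279.  -39.2   2.9] roll -0.23 q6 0.03 q6end~ -0.2 F [-0.  -0.3 -2.1] open 0.0576
```

```bash
python3 -m crank '[[-1,15,-2,3,-0.05],[-1,50,-7,3,-0.1],[-1,90,-13,3,-0.2],[-1,130,-18,3,-0.23],[-1,170,-24,3,-0.23],[-1,210,-30,3,-0.23],[-1,245,-35,3,-0.23],[-1,270,-38,3,-0.23],[-1,279,-39,3,-0.23],[-1,279,-39,3,-0.23],[-1,279,-39,3,-0.23],[-1,279,-39,3,-0.23]]';python3 go.py 0.556 0.342 0.077 1.745
```

```text
time: 18.12
tool_pos: [0.5568, 0.3406, 0.4025]
tool_rot: [-3.14, 0.001, 1.744]
contact_force: [-0.0, -0.5, -0.4]
opening: 0.0577
grip_force: 15.1
t18.1 shift [  1.7  -0.2 166.5] roll -0.001 q6 0.26 q6end~ 0.26 F [-0.  -0.5 -0.4] open 0.0577
```

```bash
python3 -m crank '[[-1,1,0,35,0],[-1,1,0,75,0],[-1,1,0,115,0],[-1,1,0,145,0],[-1,1,0,158,0],[-1,1,0,164,0],[-1,1,0,166.5,0],[-1,1,0,166.5,0],[-1,1,0,166.5,0]]';python3 -m crank '[[-0.2,0,0,0,0],[0.1,0,0,0,0],[0.35,0,0,0,0],[0.6,0,0,0,0],[0.6,0,0,0,0],[0.6,0,0,0,0],[0.6,0,0,-30,0],[0.6,0,0,-70,0],[0.6,0,0,-110,0],[0.6,0,0,-150,0],[1,0,0,-168,0],[1,0,0,-168,0]]';python3 go.py 0.5 0.05 0.245 0.6;python3 go.py 0.544 -0.212 0.2 -0.054
```

```text
time: 18.87
tool_pos: [0.5569, 0.3427, 0.2388]
tool_rot: [3.139, -0.001, 1.745]
contact_force: [0.2, -0.7, -0.3]
opening: 0.0577
grip_force: 15.1
time: 19.87
tool_pos: [0.5564, 0.3432, 0.4116]
tool_rot: [3.131, -0.003, 1.746]
contact_force: [-0.8, -0.0, 0.2]
opening: 0.0825
grip_force: 0.0
t19.9 shift [-279.  -106.6    5.7] roll 1.146 q6 0.26 q6end~ 1.41 F [-0.8 -0.   0.2] open 0.0825
t19.9 shift [-544.8 -109.4   49.9] roll 1.8 q6 0.26 q6end~ 2.06 F [-0.8 -0.   0.2] open 0.0825
```

```bash
python3 -m crank '[[1,-545,-109,0,1.8],[1,-545,-109,0,1.8],[1,-545,-109,0,1.8],[1,-545,-109,0,1.8],[1,-545,-109,0,1.8],[1,-545,-109,0,1.8],[1,-545,-109,0,1.8],[1,-545,-109,0,1.8],[1,-545,-109,0,1.8],[1,-545,-109,0,1.8],[1,-545,-109,0,1.8],[1,-545,-109,0,1.8]]';python3 go.py 0.544 -0.212 0.2 -0.054
```

```text
time: 20.87
tool_pos: [0.5442, -0.1588, 0.4043]
tool_rot: [-3.141, 0.001, 0.239]
contact_force: [1.2, -0.3, -0.5]
opening: 0.0919
grip_force: 0.0
t20.9 shift [-12.8  51.7  45.2] roll 0.293 q6 0.91 q6end~ 1.21 F [ 1.2 -0.3 -0.5] open 0.0919
```

```bash
python3 -m crank '[[1,-13,52,15,0.29],[1,-13,52,30,0.29],[1,-13,52,45,0.29],[1,-13,52,45,0.29],[1,-13,52,45,0.29]]';python3 - <<'E'
from h import *
for n in("top","side"):
    C=cam(n);cv2.imwrite(f"pics/k{n}.png",C[0][:,:,::-1]);A=cloud(C)
    hsv=cv2.cvtColor(C[0],cv2.COLOR_RGB2HSV)
    m=(A[...,2]>.085)&(A[...,2]<.112)&(abs(A[...,1]+.21)<.04)&(abs(A[...,0]-.544)<.04)
    q=A[m]; print(n,len(q), np.round((q.max(0)+q.min(0))/2,3),np.round(np.ptp(q,0),3)) if len(q) else 0
    m=(A[...,2]>.068)&(A[...,2]<.078)&(hsv[...,1]<60)&(hsv[...,2]>140)&(A[...,1]<-.1)&(A[...,0]>.44)&(A[...,0]<.66); q=A[m][:,:2]
    if len(q): print("cover",cv2.minAreaRect((q*1000).astype(np.float32)))
E
python3 go.py 0.544 -0.212 0.1 -0.054
```

```text
time: 21.28
tool_pos: [0.5446, -0.2104, 0.3588]
tool_rot: [-3.14, 0.003, -0.043]
contact_force: [1.2, 0.8, 0.1]
opening: 0.0916
grip_force: 0.0
cover ((547.5346069335938, -205.65145874023438), (150.0449981689453, 175.18421936035156), 87.83892059326172)
side 75 [ 0.544 -0.211  0.097] [0.02  0.022 0.024]
cover ((545.6056518554688, -210.7872314453125), (141.550048828125, 177.239501953125), 86.34303283691406)
t21.4 shift [ -1.1   2.2 101.8] roll 0.012 q6 1.11 q6end~ 1.13 F [-0.5 -0.2 -0.2] open 0.0919
```

View pics/kside.png

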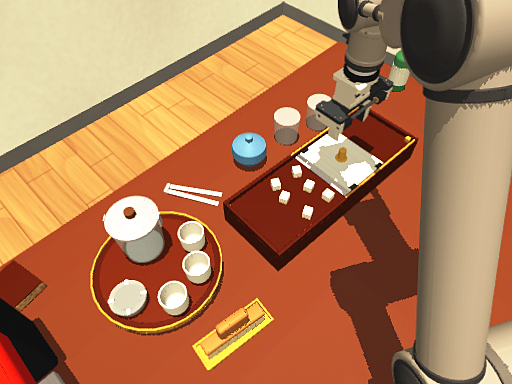

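All three cups stand upright on the platter. The cover starts about 13 mm open, with its knob at (342,155). I'll grip the knob and slide the cover open.

```bash
python3 -m crank '[[1,-1,1,30,0.01],[1,-1,1,65,0.01],[1,-1,1,95,0.01],[1,-1,1,101,0.01],[1,-1,1,101,0.01],[-1,-1,1,101,0.01],[-1,-1,1,101,0.01],[-1,-1,1,101,0.01],[-1,-1,1,101,0.01],[-1,-1,1,101,0.01],[-1,-1,1,101,0.01],[-1,-1,1,101,0.01]]' 20;python3 -m crank '[[-1,0,0,0,0],[-1,0,0,0,0],[-1,0,10,0,0],[-1,0,25,0,0],[-1,0,40,0,0],[-1,0,55,0,0],[-1,0,70,0,0],[-1,0,85,0,0],[-1,0,100,0,0],[-1,0,110,0,0],[-1,0,116,0,0],[-1,0,116,0,0]]'; python3 go.py 0.544 -0.212 0.1 -0.054
```

```text
time: 22.38
tool_pos: [0.5438, -0.2115, 0.2594]
tool_rot: [3.141, -0.0, -0.055]
contact_force: [0.1, 0.2, -0.1]
opening: 0.0496
grip_force: 0.0
time: 23.38
tool_pos: [0.5372, -0.3293, 0.2589]
tool_rot: [3.14, -0.0, -0.056]
contact_force: [-0.7, -3.7, -0.3]
opening: 0.0192
grip_force: 20.0
t23.4 shift [   0.3 -117.5   -0.3] roll -0.002 q6 0.96 q6end~ 0.95 F [-0.7 -3.7 -0.3] open 0.0192
```

```bash
python3 -m crank '[[-1,0,3,0,0],[-1,0,5,0,0],[-1,0,5,0,0]]';python3 -m crank '[[-1,0,2,0,0],[-1,0,3,0,0],[-1,0,3,0,0]]'
```

```text
time: 23.63
tool_pos: [0.5372, -0.332, 0.259]
tool_rot: [-3.141, 0.001, -0.054]
contact_force: [-0.7, 0.1, -0.5]
opening: 0.0191
grip_force: 20.0
time: 23.88
tool_pos: [0.5372, -0.3333, 0.2589]
tool_rot: [-3.137, 0.001, -0.054]
contact_force: [0.2, 10.0, 1.7]
opening: 0.0195
grip_force: 20.0
```

```bash
python3 -m crank '[[-1,0,0,0,0],[-0.3,0,-3,0,0],[0.3,0,-3,0,0],[0.9,0,-3,0,0],[0.9,0,-3,0,0],[0.9,0,-3,-20,0],[0.9,0,-3,-60,0],[0.9,0,-3,-100,0],[0.9,0,-3,-140,0],[0.9,0,-3,-145,0]]'; python3 go.py 0.5 -0.05 0.245 0.7;python3 go.py 0.4287 0.2935 0.24 1.4
```

```text
time: 24.72
tool_pos: [0.5377, -0.3329, 0.4128]
tool_rot: [3.133, -0.011, -0.055]
contact_force: [0.4, -0.0, 0.3]
opening: 0.075
grip_force: 0.0
t24.7 shift [ -53.2 -280.5    5.8] roll -0.755 q6 0.95 q6end~ 0.2 F [ 0.4 -0.   0.3] open 0.075
t24.7 shift [-143.2 -619.6    6.9] roll -1.455 q6 0.95 q6end~ -0.5 F [ 0.4 -0.   0.3] open 0.075
```

```bash
python3 -m crank '[[1,-143,-620,5,-1.45],[1,-143,-620,5,-1.45],[1,-143,-620,5,-1.45],[1,-143,-620,5,-1.45],[1,-143,-620,5,-1.45],[1,-143,-620,5,-1.45],[1,-143,-620,5,-1.45],[1,-143,-620,5,-1.45],[1,-143,-620,5,-1.45],[1,-143,-620,5,-1.45],[1,-143,-620,5,-1.45],[1,-143,-620,5,-1.45]]';python3 go.py 0.4287 0.2935 0.2 1.4;python3 - <<'E'
from h import *
C=cam("top");cv2.imwrite("pics/open.png",C[0][:,:,::-1])
E
```

```text
time: 25.72
tool_pos: [0.4509, 0.162, 0.4004]
tool_rot: [3.14, -0.0, 1.401]
contact_force: [0.8, 0.7, -0.1]
opening: 0.0918
grip_force: 0.0
t25.7 shift [125.9 -44.1  41.4] roll 0.001 q6 0.35 q6end~ 0.36 F [ 0.8  0.7 -0.1] open 0.0918
```

View pics/open.png

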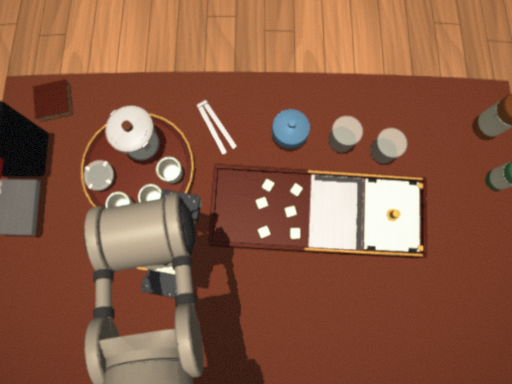

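The cover is fully open: the knob is at (394,215) and the steel well spans columns 310 to 357. Brush next.

```bash
python3 -m crank '[[1,126,-44,0,0],[1,126,-44,0,0],[1,126,-44,20,0],[1,126,-44,41,0],[1,126,-44,41,0],[1,126,-44,41,0]]';python3 go.py 0.4287 0.2935 0.079 1.4
```

```text
time: 26.27
tool_pos: [0.43, 0.2921, 0.3582]
tool_rot: [-3.14, 0.002, 1.397]
contact_force: [0.8, 0.0, -0.3]
opening: 0.0919
grip_force: 0.0
t26.3 shift [  1.4  -1.2 120.2] roll -0.003 q6 0.62 q6end~ 0.62 F [ 0.8  0.  -0.3] open 0.0919
```

```bash
python3 -m crank '[[0.6,1,-1,35,0],[0.4,1,-1,75,0],[0.4,1,-1,110,0],[0.4,1,-1,120,0],[0.4,1,-1,120,0],[0,1,-1,120,0],[-1,1,-1,120,0],[-1,1,-1,120,0],[-1,1,-1,120,0],[-1,1,-1,120,0],[-1,1,-1,120,0],[-1,1,-1,120,0]]' 30;python3 -m crank '[[-1,0,0,0,0],[-1,0,0,0,0],[-1,0,0,-20,0],[-1,0,0,-60,0],[-1,0,0,-100,0],[-1,0,0,-140,0],[-1,0,0,-160,0],[-1,0,0,-160,0],[-1,0,0,-160,0]]'; python3 go.py 0.53 0.12 0.22 0
```

```text
time: 27.27
tool_pos: [0.4294, 0.2933, 0.2395]
tool_rot: [3.141, -0.0, 1.396]
contact_force: [-0.3, 0.8, -0.1]
opening: 0.0222
grip_force: 0.3
time: 28.02
tool_pos: [0.4293, 0.2932, 0.3997]
tool_rot: [3.14, -0.001, 1.396]
contact_force: [-0.4, -0.2, -1.6]
opening: 0.0216
grip_force: 30.0
t28.0 shift [-153.   129.4   20.7] roll 1.396 q6 0.63 q6end~ 2.02 F [-0.4 -0.2 -1.6] open 0.0216
```

```bash
python3 go.py 0.5414 0.0693 0.21 -0.054; python3 -m crank '[[-1,-150,100,0,1.39],[-1,-150,100,0,1.39],[-1,-150,100,0,1.39],[-1,-150,100,0,1.39],[-1,-150,100,0,1.39],[-1,-150,100,0,1.39],[-1,-150,100,0,1.39],[-1,-150,100,0,1.39],[-1,-150,100,0,1.39],[-1,-150,100,0,1.39],[-1,-150,100,0,1.39],[-1,-150,100,0,1.39]]'; python3 go.py 0.5414 0.0693 0.2 -0.054
```

```text
t28.0 shift [-201.   149.4   30.7] roll 1.45 q6 0.63 q6end~ 2.08 F [-0.4 -0.2 -1.6] open 0.0216
time: 29.02
tool_pos: [0.5014, 0.128, 0.3967]
tool_rot: [3.141, 0.005, 0.001]
contact_force: [1.0, 0.9, -1.1]
opening: 0.0218
grip_force: 30.0
t29.0 shift [40.1 58.7 37.6] roll 0.055 q6 1.67 q6end~ 1.73 F [ 1.   0.9 -1.1] open 0.0218
```

```bash
python3 -m crank '[[-1,20,29,0,0.05],[-1,40,59,10,0.055],[-1,40,59,25,0.055],[-1,40,59,38,0.055],[-1,40,59,38,0.055],[-1,40,59,38,0.055],[-1,40,59,38,0.055],[-1,40,59,38,0.055]]'; python3 go.py 0.5414 0.0693 0.143 -0.054
python3 - <<'E'
from h import *
C=cam("top");cv2.imwrite("pics/br.png",cv2.resize(C[0][130:280,190:440],None,fx=3,fy=3)[:,:,::-1])
E
```

```text
time: 29.68
tool_pos: [0.5421, 0.0697, 0.3618]
tool_rot: [-3.141, -0.001, -0.048]
contact_force: [-0.3, 0.3, -0.4]
opening: 0.0219
grip_force: 30.0
t29.7 shift [-0.7  0.4 59.8] roll 0.006 q6 1.61 q6end~ 1.61 F [-0.3  0.3 -0.4] open 0.0219
```

View pics/br.png

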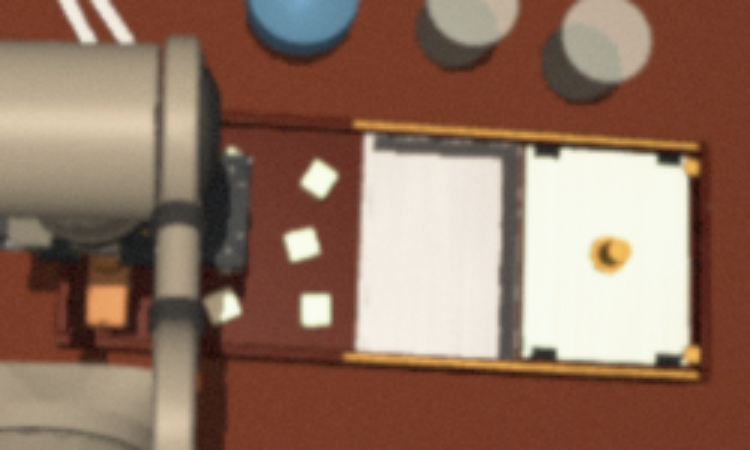

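Run:
```python
from h import *
C=cam("top");
for z in(.155,.17): print(onplane([[190+88/3,130+325/3],[190+127/3,130+325/3],[190+105/3,130+290/3]],C,z))
hsv=cv2.cvtColor(C[0],cv2.COLOR_RGB2HSV);A=cloud(C)
m=(A[...,2]>.14)&(A[...,2]<.19)&(hsv[...,0]>8)&(hsv[...,0]<20)&(hsv[...,1]>120)&(hsv[...,2]>130)&(A[...,0]<.6)&(A[...,0]>.4);q=A[m];print(len(q),q.min(0),q.max(0))
```

```text
[[0.47122801 0.08503025 0.155     ]
 [0.47155509 0.05618985 0.155     ]
 [0.4973065  0.07292391 0.155     ]]
[[0.4702572  0.08395277 0.17      ]
 [0.47057902 0.05557644 0.17      ]
 [0.49591606 0.07204123 0.17      ]]
178 [0.47106923 0.05679611 0.16380415] [0.49991433 0.08530144 0.17343156]
```

```bash
python3 -m crank '[[-1,0,0,20,0.006],[-1,0,0,40,0.006],[-1,0,0,55,0.006],[-1,0,0,59,0.006],[-1,0,0,59,0.006],[-1,0,0,59,0.006]]';python3 -m crank '[[-1,0,8,0,0],[-1,0,20,0,0],[-1,0,32,0,0],[-1,0,44,0,0],[-1,0,56,0,0],[-1,0,68,0,0],[-1,0,80,0,0],[-1,0,92,0,0],[-1,0,104,0,0],[-1,0,116,0,0],[-1,0,128,0,0],[-1,0,128,0,0]]';  python3 go.py 0.5284 -0.1724 0.143 -0.054
```

```text
time: 30.28
tool_pos: [0.5423, 0.0695, 0.303]
tool_rot: [-3.141, -0.002, -0.055]
contact_force: [0.5, -0.1, -1.2]
opening: 0.0215
grip_force: 30.0
time: 31.28
tool_pos: [0.5349, -0.0607, 0.3021]
tool_rot: [3.141, -0.0, -0.057]
contact_force: [-0.7, -0.1, -0.6]
opening: 0.0219
grip_force: 30.0
t31.3 shift [-1.000e-01  1.119e+02  2.000e-01] roll -0.003 q6 1.37 q6end~ 1.37 F [-0.7 -0.1 -0.6] open 0.0219
```

```bash
python3 -m crank '[[-1,0,8,0,0],[-1,0,20,0,0],[-1,0,32,0,0],[-1,0,44,0,0],[-1,0,56,0,0],[-1,0,68,0,0],[-1,0,80,0,0],[-1,0,92,0,0],[-1,0,104,0,0],[-1,0,112,0,0],[-1,0,112,0,0],[-1,0,112,0,0]]';python3 -m crank '[[-1,0,0,-30,0],[-1,0,-20,-60,0],[-1,0,-60,-70,0],[-1,0,-100,-70,0],[-1,0,-140,-70,0],[-1,0,-180,-70,0],[-1,0,-220,-70,0],[-1,0,-240,-70,0],[-1,0,-240,-70,0],[-1,0,-240,-70,0],[-1,0,-240,-70,0]]'; python3 go.py 0.5764 0.0675 0.143 -0.054;python3 - <<'E'
from h import *
C=cam("top");cv2.imwrite("pics/br2.png",cv2.resize(C[0][130:280,190:440],None,fx=3,fy=3)[:,:,::-1])
E
```

```text
time: 32.28
tool_pos: [0.5286, -0.1707, 0.302]
tool_rot: [-3.141, 0.0, -0.057]
contact_force: [-0.7, 0.0, -1.8]
opening: 0.0216
grip_force: 30.0
time: 33.2
tool_pos: [0.5418, 0.0693, 0.3721]
tool_rot: [3.141, 0.0, -0.055]
contact_force: [-0.7, 0.8, -1.4]
opening: 0.0216
grip_force: 30.0
t33.2 shift [34.6 -0.1 70.1] roll -0.001 q6 1.61 q6end~ 1.61 F [-0.7  0.8 -1.4] open 0.0216
```

View pics/br2.png

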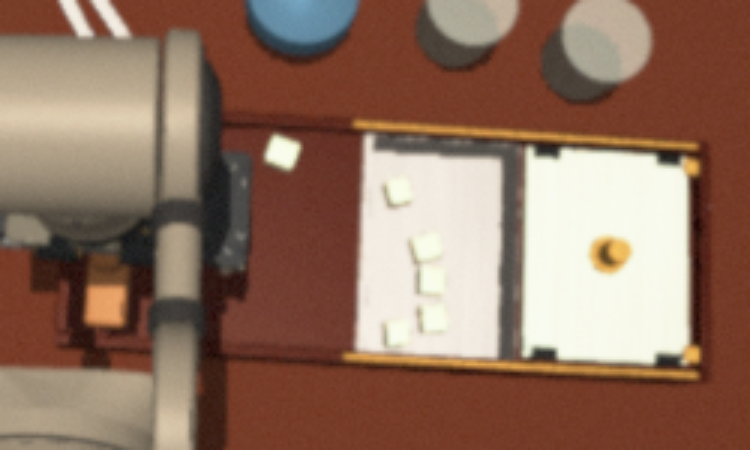

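Five lumps are in the well, at x 385 to 445 in the crop. One remains on the lane at (283,152), so I'll sweep a second pass along the far side.

```bash
python3 -m crank '[[-1,34,0,0,0],[-1,34,0,15,0],[-1,34,0,40,0],[-1,34,0,65,0],[-1,34,0,70,0],[-1,34,0,70,0],[-1,34,0,70,0]]';python3 -m crank '[[-1,0,8,0,0],[-1,0,20,0,0],[-1,0,32,0,0],[-1,0,44,0,0],[-1,0,56,0,0],[-1,0,68,0,0],[-1,0,80,0,0],[-1,0,92,0,0],[-1,0,104,0,0],[-1,0,116,0,0],[-1,0,128,0,0],[-1,0,128,0,0]]';python3 -m crank '[[-1,0,8,0,0],[-1,0,20,0,0],[-1,0,32,0,0],[-1,0,44,0,0],[-1,0,56,0,0],[-1,0,68,0,0],[-1,0,80,0,0],[-1,0,92,0,0],[-1,0,104,0,0],[-1,0,112,0,0],[-1,0,112,0,0],[-1,0,112,0,0]]'; python3 -m crank '[[-1,0,0,-30,0],[-1,0,-20,-60,0],[-1,0,-60,-70,0],[-1,0,-100,-70,0],[-1,0,-140,-70,0],[-1,0,-180,-70,0],[-1,0,-220,-70,0],[-1,0,-240,-70,0],[-1,0,-240,-70,0],[-1,0,-240,-70,0]]';python3 - <<'E'
from h import *
C=cam("top");cv2.imwrite("pics/br3.png",cv2.resize(C[0][130:280,190:440],None,fx=3,fy=3)[:,:,::-1])
E
```

```text
time: 33.83
tool_pos: [0.5761, 0.0663, 0.3023]
tool_rot: [3.142, 0.0, -0.057]
contact_force: [-0.0, -0.4, -0.8]
opening: 0.0222
grip_force: 30.0
time: 34.83
tool_pos: [0.5688, -0.0627, 0.3022]
tool_rot: [3.141, -0.0, -0.057]
contact_force: [0.4, 0.4, -1.2]
opening: 0.0219
grip_force: 30.0
time: 35.83
tool_pos: [0.5625, -0.1726, 0.302]
tool_rot: [-3.141, 0.0, -0.056]
contact_force: [-0.4, 0.9, -2.8]
opening: 0.0217
grip_force: 30.0
time: 36.67
tool_pos: [0.5756, 0.0693, 0.3721]
tool_rot: [3.142, 0.0, -0.052]
contact_force: [-0.2, -0.7, -2.0]
opening: 0.0216
grip_force: 30.0
```

View pics/br3.png

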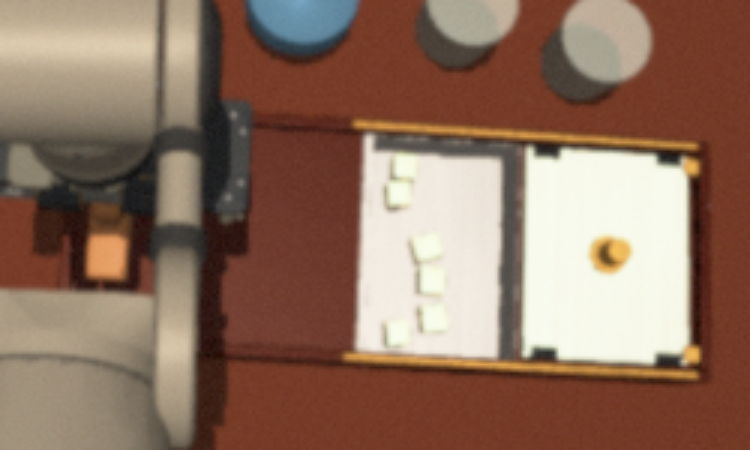

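All six lumps are in the well, with one pair touching at (400,180) in the crop, and the lane looks clear. Now I'll return the brush.

```bash
python3 go.py 0.4294 0.2933 0.21 1.396; python3 go.py 0.46 0.18 0.225 1.396
```

```text
t36.7 shift [-158.2 -217.1    3.1] roll -1.45 q6 1.61 q6end~ 0.16 F [-0.2  0.1 -2.2] open 0.0218
t36.7 shift [-121.6 -105.6  -11.9] roll -1.45 q6 1.61 q6end~ 0.16 F [-0.2  0.1 -2.2] open 0.0218
```

```bash
python3 -m crank '[[-1,-30,-15,-12,-0.1],[-1,-60,-35,-12,-0.22],[-1,-90,-60,-12,-0.34],[-1,-120,-85,-12,-0.46],[-1,-140,-110,-12,-0.58],[-1,-158,-135,-12,-0.7],[-1,-158,-160,-12,-0.82],[-1,-158,-185,-12,-0.94],[-1,-158,-205,-12,-1.06],[-1,-158,-217,-5,-1.18],[-1,-158,-217,0,-1.3],[-1,-158,-217,0,-1.42]]';python3 -m crank '[[-1,0,0,0,-0.05],[-1,0,0,0,-0.05],[-1,0,0,0,-0.05]]';python3 go.py 0.4294 0.2933 0.0805 1.396
python3 - <<'E'
from h import *
C=cam("side");cv2.imwrite("pics/br4.png",cv2.resize(C[0][180:,60:316],None,fx=2,fy=2)[:,:,::-1])
E
```

```text
time: 37.72
tool_pos: [0.4305, 0.2924, 0.371]
tool_rot: [-3.14, 0.001, 1.37]
contact_force: [-0.2, -0.0, -1.5]
opening: 0.0223
grip_force: 30.0
time: 37.97
tool_pos: [0.4307, 0.292, 0.3722]
tool_rot: [3.141, 0.0, 1.411]
contact_force: [-0.1, -0.2, -1.5]
opening: 0.0216
grip_force: 30.0
t38.0 shift [  1.1  -1.5 132.7] roll 0.015 q6 0.61 q6end~ 0.62 F [-0.1 -0.2 -1.5] open 0.0216
```

View pics/br4.png

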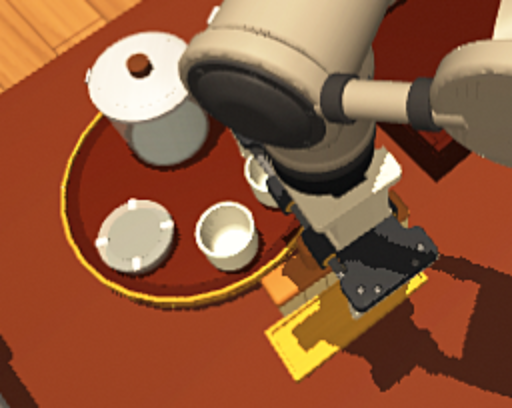

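The brush is held above its tray at (345,310) and lines up with it, so I'll lower and release.

```bash
python3 -m crank '[[-1,1,-1.5,30,0.015],[-1,1,-1.5,65,0.015],[-1,1,-1.5,95,0.015],[-1,1,-1.5,115,0.015],[-1,1,-1.5,125,0.015],[-1,1,-1.5,130,0.015],[-1,1,-1.5,132,0.015],[-1,1,-1.5,132,0.015],[-1,1,-1.5,132,0.015]]'; python3 -m crank '[[-0.5,0,0,0,0],[-0.3,0,0,0,0],[0,0,0,0,0],[0.3,0,0,0,0],[0.3,0,0,0,0],[0.3,0,0,0,0],[0.3,0,0,-30,0],[0.3,0,0,-70,0],[0.3,0,0,-110,0],[1,0,0,-150,0],[1,0,0,-168,0],[1,0,0,-168,0]]';python3 go.py 0.537 -0.333 0.24 -0.054
```

```text
time: 38.77
tool_pos: [0.4294, 0.2943, 0.2414]
tool_rot: [3.14, -0.002, 1.399]
contact_force: [0.5, 0.1, -0.6]
opening: 0.0215
grip_force: 30.0
time: 39.77
tool_pos: [0.4294, 0.2944, 0.4133]
tool_rot: [3.134, -0.006, 1.4]
contact_force: [0.1, 0.5, 0.5]
opening: 0.0751
grip_force: 0.0
t39.8 shift [-600.   212.8   12.5] roll 1.454 q6 0.62 q6end~ 2.08 F [0.1 0.5 0.5] open 0.0751
```

```bash
python3 -m crank '[[1,-600,213,10,1.45],[1,-600,213,10,1.45],[1,-600,213,10,1.45],[1,-600,213,10,1.45],[1,-600,213,10,1.45],[1,-600,213,10,1.45],[1,-600,213,10,1.45],[1,-600,213,10,1.45],[1,-600,213,10,1.45],[1,-600,213,10,1.45],[1,-600,213,10,1.45],[1,-600,213,10,1.45]]';python3 go.py 0.537 -0.333 0.2 -0.054;python3 - <<'E'
from h import *
C=cam("side");cv2.imwrite("pics/c.png",C[0][:,:,::-1])
E
```

```text
time: 40.77
tool_pos: [0.5131, -0.2007, 0.399]
tool_rot: [-3.141, 0.002, -0.057]
contact_force: [1.7, 0.2, 0.0]
opening: 0.0919
grip_force: 0.0
t40.8 shift [ 31.5 130.7  39.8] roll -0.003 q6 1.12 q6end~ 1.11 F [1.7 0.2 0. ] open 0.0919
```

View pics/c.png

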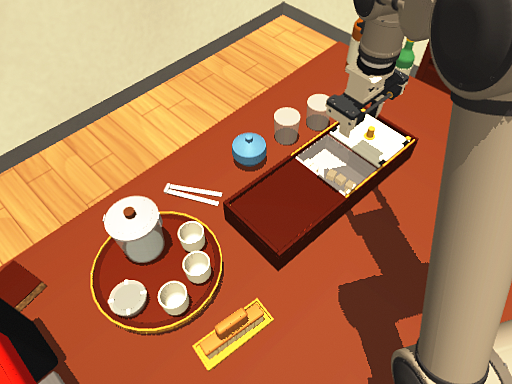

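The brush stands in its tray at (232,330), all three cups are upright and the lane is empty. Now I'll close the cover.

```bash
python3 -m crank '[[1,31,131,0,0],[1,31,131,0,0],[1,31,131,0,0],[1,31,131,20,0],[1,31,131,40,0],[1,31,131,40,0],[1,31,131,40,0]]';python3 go.py 0.537 -0.333 0.1 -0.054
```

```text
time: 41.4
tool_pos: [0.5375, -0.3307, 0.3583]
tool_rot: [-3.139, 0.004, -0.05]
contact_force: [-0.8, 0.2, 1.2]
opening: 0.0922
grip_force: 0.0
t41.4 shift [ 0.   2.6 99.3] roll 0.004 q6 0.95 q6end~ 0.95 F [-0.8  0.2  1.2] open 0.0922
```

```bash
python3 -m crank '[[1,0,2,30,0],[1,0,2,65,0],[1,0,2,94,0],[1,0,2,99.5,0],[1,0,2,99.5,0],[-1,0,2,99.5,0],[-1,0,2,99.5,0],[-1,0,2,99.5,0],[-1,0,2,99.5,0],[-1,0,2,99.5,0],[-1,0,2,99.5,0],[-1,0,2,99.5,0]]' 20;python3 -m crank '[[-1,0,0,0,0],[-1,0,0,0,0],[-1,0,-10,0,0],[-1,0,-25,0,0],[-1,0,-40,0,0],[-1,0,-55,0,0],[-1,0,-70,0,0],[-1,0,-85,0,0],[-1,0,-100,0,0],[-1,0,-115,0,0],[-1,0,-125,0,0],[-1,0,-128,0,0]]'; python3 -m crank '[[-1,0,-3,0,0],[-1,0,-5,0,0],[-1,0,-6,0,0],[-1,0,-6,0,0]]'
```

```text
time: 42.4
tool_pos: [0.5377, -0.3331, 0.2611]
tool_rot: [3.141, -0.0, -0.051]
contact_force: [0.1, 0.1, 0.4]
opening: 0.0498
grip_force: 0.0
time: 43.4
tool_pos: [0.5446, -0.2028, 0.2608]
tool_rot: [-3.141, -0.001, -0.049]
contact_force: [4.5, -2.9, -4.0]
opening: 0.0194
grip_force: 20.0
time: 43.73
tool_pos: [0.5448, -0.1985, 0.2608]
tool_rot: [-3.141, -0.001, -0.05]
contact_force: [4.3, -0.6, -4.1]
opening: 0.0191
grip_force: 20.0
```

```bash
python3 -m crank '[[-1,0,-2,0,0],[-1,0,-3,0,0],[-1,0,-3,0,0]]';python3 -m crank '[[-1,0,-2,0,0],[-1,0,-2,0,0]]'
```

```text
time: 43.98
tool_pos: [0.5448, -0.1972, 0.2608]
tool_rot: [3.139, -0.001, -0.05]
contact_force: [3.3, -9.7, -5.2]
opening: 0.0192
grip_force: 20.0
time: 44.15
tool_pos: [0.5448, -0.1966, 0.2608]
tool_rot: [3.136, -0.002, -0.05]
contact_force: [2.1, -16.5, -8.0]
opening: 0.0195
grip_force: 20.0
```

Shut against its stop. I'll release, lift, move clear and check.

```bash
python3 -m crank '[[-1,0,2.5,0,0],[-0.3,0,2.5,0,0],[0.3,0,2.5,0,0],[0.9,0,2.5,0,0],[0.9,0,2.5,0,0],[0.9,0,2.5,-20,0],[0.9,0,2.5,-60,0],[0.9,0,2.5,-100,0],[0.9,0,2.5,-140,0],[0.9,-60,2.5,-145,0],[0.9,-100,2.5,-145,0],[0.9,-140,2.5,-145,0]]'; python3 -m crank '[[0.9,0,0,0,0],[0.9,0,0,0,0],[0.9,0,0,0,0]]';python3 - <<'E'
from h import *
C=cam("side");cv2.imwrite("pics/f.png",C[0][:,:,::-1]);A=cloud(C)
def box(lo,hi,a,b,c,d):
    m=(A[...,2]>lo)&(A[...,2]<hi)&(A[...,1]>a)&(A[...,1]<b)&(A[...,0]>c)&(A[...,0]<d)
    n,l,st,ce=cv2.connectedComponentsWithStats(m.astype(np.uint8))
    for i in range(1,n):
        if st[i,4]>15: q=A[l==i]; print(ce[i],np.round((q.max(0)+q.min(0))/2,3),np.round(np.ptp(q,0),3))
box(.085,.112,-.28,-.1,.5,.6);box(.06,.1,.15,.42,.5,.7);box(.08,.1,.2,.4,.38,.48);box(.006,.1,.18,.4,.38,.48)
E
```

```text
time: 45.15
tool_pos: [0.4184, -0.1897, 0.4063]
tool_rot: [3.141, -0.001, -0.049]
contact_force: [-0.5, -1.6, 0.5]
opening: 0.0857
grip_force: 0.0
time: 45.4
tool_pos: [0.4201, -0.1904, 0.4063]
tool_rot: [3.141, -0.002, -0.051]
contact_force: [1.3, -0.3, 0.7]
opening: 0.0871
grip_force: 0.0
[337.98571429 155.4       ] [ 0.544 -0.194  0.097] [0.019 0.016 0.023]
[191.         234.54881266] [0.645 0.223 0.075] [0.06  0.058 0.03 ]
[148.51677852 248.23489933] [0.687 0.307 0.08 ] [0.025 0.085 0.04 ]
[196.57397959 264.95153061] [0.575 0.264 0.075] [0.059 0.058 0.029]
[173.06666667 295.92619048] [0.556 0.343 0.076] [0.06  0.058 0.032]
[230.51084337 321.20240964] [0.43  0.296 0.088] [0.031 0.07  0.016]
[231.76863354 331.04865424] [0.43  0.294 0.051] [0.083 0.175 0.091]
```

View pics/f.png

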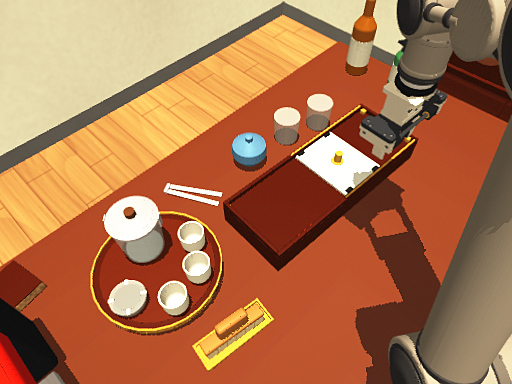

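The cover is shut with its knob at (338,156), the three cups stand on the platter at offsets of about 100 mm, and the brush is in its tray. The arm is clear, so I'm handing in.

```bash
python3 -c "
from cell import ticket; print(ticket.hand_in())"
```

```text
the job is handed in; nothing more can be done
None
```

I handed the job in at about 45 s of the 208 s; no verdict came back, but my last pictures showed all three cups upright on the turntable, all six lumps swept into the well, the brush standing in its tray and the cover shut against its stop.

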